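Square up the nail samples for the photo

ROBOT

A 7-joint arm with a two-finger parallel gripper is mounted at the origin on the work surface. World frame = base frame: x ahead of the robot, y to its left, z up, the work surface at z = 0. Lengths are in m, angles in rad, forces in N, time in s.
With the tool pointing down it reaches from about 0.4 to 0.85 m from the base axis. Payload 10.4 kg.
Tool frame: the origin (TCP) lies where the fingers leave the gripper's body, on its centre line; the fingertips stand 70 mm ahead of it and the grasp point (between the pads) lies r.grip_depth ahead of it (r.grip_depth is the distance from the TCP to the grasp point, in m); z points along the fingers, y is the direction in which the jaws open and shut (so a half turn about z gives the same grasp; the last joint's range is limited). The gripper opens to 87 mm and grips with 3 to 60 N. Pads are 19 mm wide; open, the fingers measure 117 mm over their backs; the gripper's body (75 mm by 190 mm) begins 51 mm behind the grasp point.
Start: joints at [1.251, 0.332, -0.065, 1.46, 0.022, 1.35, -0.088], TCP at [0.183, -0.598, 0.292] pointing down, gripper open.
Joint ranges: [-2.6, 2.6], [-0.5, 2.12], [-1.47, 1.34], [0.16, 2.42], [-1.27, 4.41], [0.06, 2.06], [-2.6, 2.6]. Speed limits (rad/s): [2.22, 2.22, 2.79, 2.79, 3.14, 3.14, 3.14].

INTERFACE

Orientations are given as a unit quaternion [x, y, z, w].
In Python, from bench import monitor, viewer, workorder, nets, r gives the robot as it stands.
- The arm moves only by the tool drive_tool, never from a script. Its argument "plan" is a list of rows, each an object of numbers: "rx", "ry", "rz": the turn, a rotation vector about the tool's x, y, z in units of 360 degrees (1.0 is 360 degrees); "x", "y", "z": the shift along the tool's x, y, z in units of 1000 mm (1.0 is 1000 mm); "fingers": the opening, from 0 (shut) to 1 (fully open). In form: [{"rx": .., "ry": .., "rz": .., "x": .., "y": .., "z": .., "fingers": ..}, ...]. A call has 1 to 12 rows; each row is the pose to reach, as a shift and turn from the pose commanded when the call began, along the tool's axes at that moment, turning the shorter way round; what a row does not reach only later rows make up. A row lasts 1/8 s, in which the tool goes at most 62.5 mm and 10.7 degrees, less where a joint would pass 70% of its speed; a pose out of reach is approached as far as the arm can. A call with a number of a shift or a turn outside -1 to 1 is refused whole. A call with a gripper value outside its range is refused whole. The fingers move at their own pace and stop on an object; "squeeze" is the grip in N (left out, the last holds). Time passes only in rows, so rows that repeat a pose let the fingers close. It gives the time, the measured TCP pose, the force and the opening at its end, in the units of the state.
- monitor.read_state(): the state, without advancing time (a new reading comes with each control period).
- viewer.camera(name): name is "side" or "top" or "wrist"; returns a dict with "color" (480x640x3 uint8, red, green, blue), "depth" (480x640 float32, m along the optical axis (not along the pixel's ray), 0 where there is no reading), "camera_matrix" (3x3 intrinsics, pixels), "xyz" and "rotation" of the camera in the world. Camera axes: x right, y down, z forward; pixel columns grow to the right and rows downward; lengths in m; the calibration is good to about 2 mm. A picture is of the moment at which its call begins.
- workorder.close_job(): hands the job in, once; it reports no verdict.
Trained networks look in the newest picture that a camera, given by its name, has taken for a name from the list of things; names that differ only in an ending like _2 or _b are one class to them, and where a whole thing is asked for, a point or a joint stands for the part that bears it (a point fixed in the world has none). Each returns a list of dicts, best first, with "confidence" (0 to 1); they miss things now and then, are a little off and sometimes report something else, mostly with a low value. They report only what shows in the picture. A call takes as long as a camera call. They do not tell look-alikes from the thing itself.
- nets.find_in(label, camera): "centre" ([x, y, z] in m, in world coordinates, good to about 4 mm: the middle of the surface that is visible of it).
- nets.regions_of(label, camera): "region" (480x640 bool, what is visible of it).
The state is a dict: "time": time; "joint_positions": joint angles; "joint_vel": joint speeds; "joint_torque": joint torques, N m; "ee_pos": TCP position; "eef_rot": TCP orientation; "ft_force": force on the tool from outside, world axes, zero at the start; "torque": the same for the moment, N m; "width": finger opening in m.
Only numpy, scipy, OpenCV 4.12 (cv2) and the standard library are available. Lean on these libraries where they do the work, as an engineer would, in place of code of your own. Each camera call takes 0.05 s, during which the arm holds its last target.

TASK

Set up the photo on the manicure desk by pushing things along its surface, lifting and tipping nothing. Push the white sample board with the nail tips into the corner of the L-shaped metal guide, so that its far edge and its left edge (as the robot sees them) both lie flush against the ledges, and push the small square polish bottle that stands to the right of the board until it is upright and flat against the long ledge. Leave the round jar and all the other things on the desk where they are.

Things in the scene. Friction and masses are not known exactly. Their poses are not given: they have to be found in the camera images.
- guide: L-shaped aluminium guide fixed to the desk, ledges 12 mm thick and 18 mm high. Origin: the inner corner where the two inner faces meet, at desk height. Its x axis points away from the robot and its y axis to the robot's left (the guide may be turned a little). The long ledge's inner face is the plane x = 0 and runs from y = 0 to y = -360 mm; the short ledge's inner face is the plane y = 0 and runs from x = 0 to x = -100 mm. The free area is x < 0, y < 0
- board: loose white rectangular board, 80 mm along its x by 100 mm along its y, 20 mm thick, about 0.25 kg, with five small nail tips on stands on top (up to 40 mm above the desk). Lies flat on the desk, turned up to 0.3 rad from the guide. Origin: centre of its underside. Home in the corner its origin is at x = -40, y = -50 mm in the guide's frame, its x axis along the guide's
- bottle: loose small square polish bottle standing on the desk: body 36 x 36 mm and 32 mm high, round white cap of 20 mm diameter above it, 60 mm in all, about 80 g. Origin: centre of its underside, z up, x and y axes square to its sides; turned up to 0.25 rad from the guide. It stands on the robot's side of the long ledge, to the right of the board, with nothing between it and the ledge. Against the ledge its origin is at x = -18 mm in the guide's frame
- jar: loose round jar, 40 mm diameter, 44 mm high, standing beside the square bottle about 75 mm to its left or right; not to be moved. Origin: centre of its underside
- polish0: loose round polish bottle, 28 mm diameter, 58 mm high, standing beyond the long ledge; not to be moved. Origin: centre of its underside
- polish1: loose round polish bottle, 28 mm diameter, 58 mm high, standing beyond the long ledge; not to be moved. Origin: centre of its underside
- polish2: loose round polish bottle, 28 mm diameter, 58 mm high, standing beyond the long ledge; not to be moved. Origin: centre of its underside
- buffer: loose buffing block lying left of the short ledge, 90 (x) x 28 (y) x 28 mm; not to be moved. Origin: centre of its underside
- dish: loose little white dish, 48 mm diameter, 22 mm high, on the left; not to be moved. Origin: centre of its underside
- file: loose flat nail file, 170 (x) x 22 (y) x 5 mm, lying on the right; not to be moved. Origin: centre of its underside
Mind the look-alikes: they are no part of the job. What is meant by the board is not black, and is the larger of those in its own colour. What is shaped like the bottle but orange is not meant.

How it is judged:
At the end, for the whole second after the job is handed in: Board flat in the corner, both edges within 5 mm of their ledges, square within 0.06 rad; square bottle upright on the right of it, within 5 mm of the long ledge and parallel within 0.1 rad; both at rest; other loose things within 20 mm of their starts (x of board in the frame of guide between -0.045 and -0.036 m and y of board in the frame of guide between -0.055 and -0.046 m and angle between the x axis of board and the x axis of guide, either way round below 0.06 rad and x of bottle in the frame of guide between -0.023 and -0.014 m and y of bottle in the frame of guide between -0.36 and -0.11 m and (angle between the x axis of bottle and the x axis of guide, either way round below 0.1 rad or angle between the x axis of bottle and the y axis of guide, either way round below 0.1 rad) and height (world z) of each of board, bottle below 0.003 m and angle between each of board, bottle's own z axis and vertical below 0.06 rad and linear speed of each of board, bottle below 0.01 m/s and distance of each of jar, polish0, polish1, polish2, buffer, dish, file from where it was at the start of the episode below 0.02 m); the robot touches nothing.
It fails at once if the board is lifted off the desk or tipped (height (world z) of board above 0.01 m or angle between board's own z axis and vertical above 0.2 rad).
It fails at once if the square bottle is lifted off the desk or tipped (height (world z) of bottle above 0.01 m or angle between bottle's own z axis and vertical above 0.4 rad).
It fails at once if another loose thing is moved more than 20 mm (distance of any of jar, polish0, polish1, polish2, buffer, dish, file from where it was at the start of the episode above 0.02 m).
It also fails if it takes over 67 s, if anything falls off the work surface, if the arm or the gripper's body presses on something with over 40 N, if the wrist force passes 120 N, or if a joint passes its speed limit or range.

## Working session

There is one attempt and no reset: what is moved stays moved. The work goes in short steps, Python scripts to look and compute and a tool call to move; the robot and the scene stay as the last step left them, time stands still between calls to the robot, and variables do not carry over. Pictures are saved under pics/ and viewed, and the job is handed in when it is done.

Besides the shell and the picture viewer there is one more tool, called after "Call:" as name(argument=value, ...), one argument or row to a line, values as JSON. drive_tool: Moves the arm, as the interface text tells. Its arguments: {"type":"object","properties":{"plan":{"type":"array","items":{"type":"object","properties":{"rx":{"type":"number","minimum":-1,"maximum":1},"ry":{"type":"number","minimum":-1,"maximum":1},"rz":{"type":"number","minimum":-1,"maximum":1},"x":{"type":"number","minimum":-1,"maximum":1},"y":{"type":"number","minimum":-1,"maximum":1},"z":{"type":"number","minimum":-1,"maximum":1},"fingers":{"type":"number"}}}},"squeeze":{"type":"number"}},"required":["plan"]}

```bash
mkdir -p pics; ls
cat > h.py <<'E'
import numpy as np, cv2
from bench import monitor, viewer, workorder, nets, r
def shot(name,fn):
    c=viewer.camera(name); cv2.imwrite('pics/'+fn+'.png',c['color'][:,:,::-1]); np.savez('pics/'+fn+'.npz',**{k:np.array(v) for k,v in c.items()}); return c
def w(c,u,v,d=None,z=None):
    K=np.array(c['camera_matrix']);R=np.array(c['rotation']);p=np.array(c['xyz'])
    ray=R@np.linalg.solve(K,[u,v,1.0])
    if z is not None: return p+ray*(z-p[2])/ray[2]
    if d is None: d=c['depth'][int(v),int(u)]
    return p+ray*d
def cloud(c):
    K=np.array(c['camera_matrix']);R=np.array(c['rotation']);p=np.array(c['xyz'])
    v,u=np.mgrid[:480,:640]; d=c['depth']
    P=np.stack([(u-K[0,2])/K[0,0]*d,(v-K[1,2])/K[1,1]*d,d],-1)@R.T+p
    P[d==0]=np.nan
    return P
E
python3 - <<'E'
from h import *
for n in ('top','side'):
    c=shot(n,n+'0'); print(n,c['xyz'],np.round(c['rotation'],3).tolist(),c['camera_matrix'])
    for l in 'guide board bottle jar polish0 buffer dish file'.split():
        for f in nets.find_in(l,n): print(l,np.round(f['centre'],3),round(f['confidence'],2))
s=monitor.read_state();print({k:np.round(v,3) for k,v in s.items()}, r.grip_depth)
E
```

```text
pics
top [ 0.37949324 -0.04710169  1.0102062 ] [-0.699, 0.707, -0.08, 0.075] [[538.44691857   0.         317.89450699]
 [  0.         538.44691857 246.45084406]
 [  0.           0.           1.        ]]
guide [0.656 0.037 0.02 ] 0.7
guide [ 0.708 -0.043  0.034] 0.33
board [ 0.402 -0.082  0.023] 0.87
board [0.534 0.031 0.021] 0.81
board [0.409 0.099 0.01 ] 0.59
bottle [ 0.555 -0.102  0.032] 0.65
bottle [ 0.547 -0.264  0.033] 0.64
jar [ 0.571 -0.187  0.042] 0.77
jar [ 0.708 -0.043  0.031] 0.57
polish0 [0.702 0.13  0.032] 0.77
polish0 [ 0.712 -0.045  0.03 ] 0.67
polish0 [0.72  0.023 0.03 ] 0.57
buffer [0.58  0.235 0.028] 0.69
dish [0.464 0.216 0.021] 0.81
dish [ 0.486 -0.372  0.004] 0.4
file [ 0.484 -0.37   0.008] 0.61
side [-0.04635209  0.64022604  0.766392  ] [-0.315, 0.842, -0.406, 0.165] [[621.60391589   0.         322.78699059]
 [  0.         621.60391589 237.05325136]
 [  0.           0.           1.        ]]
guide [0.651 0.08  0.014] 0.8
board [0.531 0.041 0.02 ] 0.66
board [ 0.394 -0.071  0.022] 0.64
board [0.406 0.106 0.013] 0.63
bottle [ 0.549 -0.1    0.026] 0.66
bottle [ 0.54  -0.255  0.028] 0.66
bottle [0.568 0.237 0.028] 0.2
jar [ 0.568 -0.171  0.033] 0.74
polish0 [0.722 0.032 0.03 ] 0.78
polish0 [0.7   0.131 0.032] 0.67
polish0 [ 0.708 -0.037  0.024] 0.58
buffer [0.566 0.239 0.031] 0.87
buffer [ 0.568 -0.169  0.034] 0.36
dish [0.465 0.225 0.021] 0.83
file [ 0.483 -0.371  0.006] 0.64
{'time': np.float64(0.9), 'joint_positions': array([ 1.251,  0.332, -0.065,  1.46 ,  0.022,  1.35 , -0.088]), 'joint_vel': array([ 0.   , -0.001, -0.001,  0.001, -0.   , -0.003,  0.   ]), 'joint_torque': array([-0.0000e+00, -6.2305e+01,  2.5000e-02, -3.9013e+01, -6.1000e-02,
        3.2000e-02,  0.0000e+00]), 'ee_pos': array([ 0.183, -0.598,  0.292]), 'eef_rot': array([0.989, 0.148, 0.   , 0.   ]), 'ft_force': array([ 0.798, -0.337, -0.539]), 'torque': array([-0.036, -0.028, -0.005]), 'width': np.float64(0.087)} 0.051
```

View pics/top0.png

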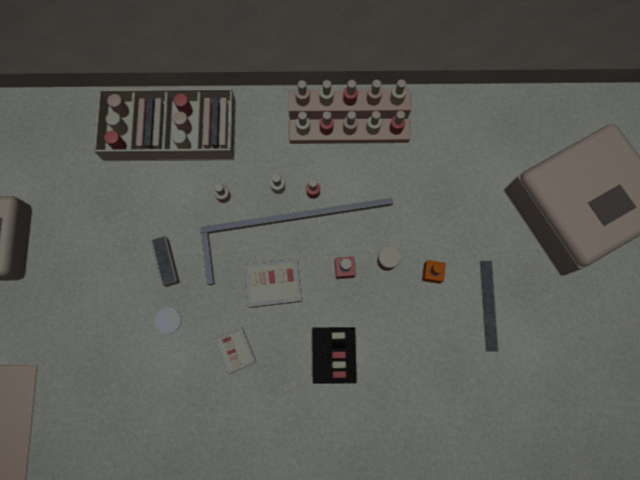

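View pics/side0.png

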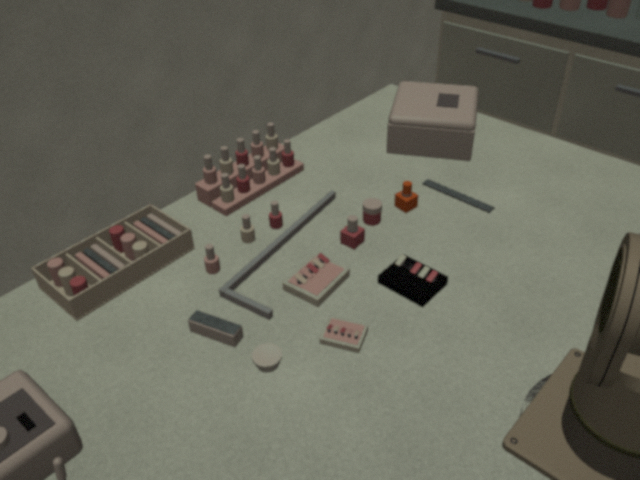

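Run:
```python
import cv2
a=cv2.imread('pics/top0.png')
cv2.imwrite('pics/crop0.png',cv2.resize(a[120:300,230:500],None,fx=2.9,fy=2.9,interpolation=cv2.INTER_CUBIC))
```

```text
(no output)
```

View pics/crop0.png

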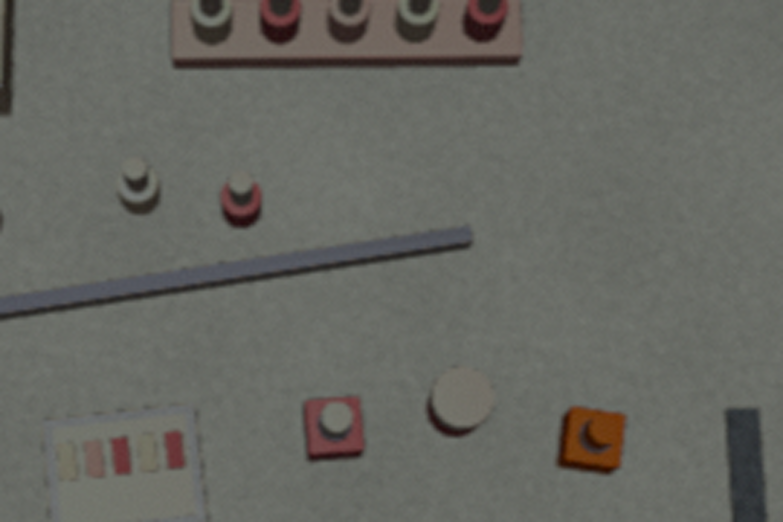

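The large white board is at top-image (273,283). Its look-alikes are the small white board at (236,350) and the black one at (335,355). The pink-red square bottle is at (345,266), and its look-alike is the orange one at (434,271). The description fits the large white board and the pink bottle. Next I measure the poses.

Run:
```python
from h import *
D={n:dict(np.load(f'pics/{n}0.npz')) for n in ('top','side')}
for n in D:
    P=cloud(D[n]); X,Y,Z=P[...,0],P[...,1],P[...,2]
    print(n,'desk z',np.nanmedian(Z[(abs(X-.5)<.1)&(abs(Y-.0)<.3)]))
    def box(nm,x0,x1,y0,y1,z0,z1):
        m=(X>x0)&(X<x1)&(Y>y0)&(Y<y1)&(Z>z0)&(Z<z1)
        p=P[m][:,:2].astype(np.float32)
        if len(p)<5: print(nm,len(p));return
        (c,s,a)=cv2.minAreaRect(p); print(n,nm,len(p),np.round(c,4),np.round(s,4),round(a,2),'zmed',round(float(np.median(Z[m])),4))
    box('board',.47,.6,-.045,.1,.013,.026)
    box('bottle',.51,.585,-.135,-.07,.024,.040)
    box('bottlecap',.51,.585,-.135,-.07,.05,.070)
    box('jar',.53,.61,-.22,-.15,.038,.06)
    # guide: near-top points fit line
    m=(X>.58)&(X<.72)&(Y>-.24)&(Y<.18)&(Z>.012)&(Z<.024)
    vv,uu=np.nonzero(m);print('guide n',len(vv))
    np.save(f'pics/g_{n}.npy',P[m])
```

```text
Traceback (most recent call last):
  File "h.py", line 14, in cloud
    P=np.stack([(u-K[0,2])/K[0,0]*d,(v-K[1,2])/K[1,1]*d,d],-1)@R.T+p
      ~~~~~~~~~~~~~~~~~~~~~~~~~~~~~~~~~~~~~~~~~~~~~~~~~~~~~~~~^~~~
ValueError: matmul: Input operand 1 has a mismatch in its core dimension 0, with gufunc signature (n?,k),(k,m?)->(n?,m?) (size 4 is different from 3)
```

```bash
sed -i "s/R=np.array(c\['rotation'\])/R=Rotation.from_quat(c['rotation']).as_matrix()/; 1a from scipy.spatial.transform import Rotation" h.py
cat > m.py <<'E'
from h import *
def meas(D):
  for n in D:
    P=cloud(D[n]); X,Y,Z=P[...,0],P[...,1],P[...,2]
    print(n,'desk z',np.nanmedian(Z[(abs(X-.5)<.1)&(abs(Y-.0)<.3)]))
    def box(nm,x0,x1,y0,y1,z0,z1):
        m=(X>x0)&(X<x1)&(Y>y0)&(Y<y1)&(Z>z0)&(Z<z1)
        p=P[m][:,:2].astype(np.float32)
        if len(p)<5: print(nm,len(p));return
        (c,s,a)=cv2.minAreaRect(p); print(n,nm,len(p),np.round(c,4),np.round(s,4),round(a,2),'zmed',round(float(np.median(Z[m])),4))
    box('board',.47,.6,-.045,.1,.013,.026)
    box('bottle',.51,.585,-.135,-.07,.024,.040)
    box('bottlecap',.51,.585,-.135,-.07,.05,.070)
    box('jar',.53,.61,-.22,-.15,.038,.06)
    m=(X>.52)&(X<.72)&(Y>-.24)&(Y<.18)&(Z>.012)&(Z<.024)
    p=P[m]; 
    l=p[(p[:,1]<.1)&(p[:,0]>.6)]; k=np.polyfit(l[:,1],l[:,0],1)
    for _ in range(5):
        res=l[:,0]-np.polyval(k,l[:,1]); q=l[abs(res)<.009]; k=np.polyfit(q[:,1],q[:,0],1)
    res=q[:,0]-np.polyval(k,q[:,1])
    print(n,'long x=k y + b',k,'n',len(q),'width pct',np.percentile(res,[2,50,98]),'y range',q[:,1].min(),q[:,1].max(),'z',np.median(q[:,2]))
    s=p[(p[:,1]>.11)&(p[:,1]<.18)&(p[:,0]<.63)]
    if len(s)>20:
        k2=np.polyfit(s[:,0],s[:,1],1)
        for _ in range(5):
            res=s[:,1]-np.polyval(k2,s[:,0]); q=s[abs(res)<.009]; k2=np.polyfit(q[:,0],q[:,1],1)
        res=q[:,1]-np.polyval(k2,q[:,0])
        print(n,'short y=k x + b',k2,len(q),np.percentile(res,[2,50,98]),'x range',q[:,0].min(),q[:,0].max())
E
python3 - <<'E'
from m import *
D={n:shot(n,n+'1') for n in ('top','side')}
meas(D)
E
```

```text
top desk z 0.0004989233003844795
top board 1911 [0.5335 0.0301] [0.0806 0.0999] 5.88 zmed 0.0203
top bottle 265 [ 0.5604 -0.1045] [0.036 0.036] 3.84 zmed 0.0317
top bottlecap 100 [ 0.5602 -0.104 ] [0.0181 0.0192] 89.4 zmed 0.0595
top jar 368 [ 0.575  -0.1853] [0.0377 0.0391] 45.33 zmed 0.044
top long x=k y + b [-0.14872866  0.66122618] n 1047 width pct [-5.72355153e-03 -9.83312445e-05  6.44959642e-03] y range -0.1999128333050628 0.09971344029076873 z 0.01751370704183608
top short y=k x + b [0.14662277 0.06805772] 339 [-5.77356385e-03 -7.21462976e-05  6.11039524e-03] x range 0.53268713317845 0.6298752878686951
side desk z 0.0013345606892877226
side board 1427 [0.5342 0.0305] [0.0838 0.1043] 5.75 zmed 0.0208
side bottle 227 [ 0.5606 -0.1026] [0.0374 0.0382] 4.66 zmed 0.0319
side bottlecap 92 [ 0.5594 -0.1026] [0.0194 0.0186] 88.03 zmed 0.0585
side jar 220 [ 0.5765 -0.1851] [0.0384 0.0454] 37.52 zmed 0.044
side long x=k y + b [-0.14671332  0.66092247] n 738 width pct [-0.00582189 -0.00063702  0.00797025] y range -0.19850234317978632 0.0998984277366366 z 0.017707890165109652
side short y=k x + b [0.14465099 0.07151312] 374 [-0.00732421  0.00047099  0.00579558] x range 0.532197006461838 0.629845293761812
```

```bash
cat > g.py <<'E'
from h import *
C=np.array([.632,.1555]); G=.1465
ex=np.array([np.cos(G),np.sin(G)]); ey=np.array([-np.sin(G),np.cos(G)])
def g2w(a,b): return C+a*ex+b*ey
def w2g(p): d=np.array(p)[:2]-C; return d@ex,d@ey
def rel(gx,gy,z,yaw,s=None):
    """target TCP in guide frame, tool x yaw rel. guide -> shift/turn in drive_tool units"""
    s=s or monitor.read_state(); R0=Rotation.from_quat(s['eef_rot']); p=np.r_[g2w(gx,gy),z]
    d=R0.inv().apply(p-s['ee_pos'])
    a=G+yaw; Rt=Rotation.from_matrix(np.array([[np.cos(a),np.sin(a),0],[np.sin(a),-np.cos(a),0],[0,0,-1]]))
    print('to',np.round([gx,gy,z,yaw],3),'world',np.round(p,3),'shift',np.round(d,4),'turn',np.round((R0.inv()*Rt).as_rotvec()/2/np.pi,4))
def where():
    s=monitor.read_state(); T=Rotation.from_quat(s['eef_rot']).as_matrix()
    print('t',round(float(s['time']),2),'tcp guide',np.round(w2g(s['ee_pos']),4),'z',round(s['ee_pos'][2],4),'yaw rel',round(np.arctan2(T[1,0],T[0,0])-G,4),'F',np.round(s['ft_force'],1),'w',s['width'],'q',np.round(s['joint_positions'],2))
E
python3 - <<'E'
from g import *
where()
print(w2g([.5338,.0303]),w2g([.5604,-.1038]),w2g([.5755,-.1852]))
rel(*w2g([.45,-.3]),.25,0.)
rel(-.18,-.1095,.2,0.)
rel(-.18,-.1095,.078,0.)
E
```

```text
t 1.0 tcp guide [-0.5543 -0.6795] z 0.2923 yaw rel 0.1503 F [0.2 0.4 0.9] w 0.08683135986084667 q [ 1.25  0.33 -0.06  1.46  0.02  1.35 -0.09]
(np.float64(-0.1154243479015496), np.float64(-0.10952396957516669)) (np.float64(-0.10868473772610916), np.float64(-0.2460704732092147)) (np.float64(-0.10562897728131519), np.float64(-0.32880276634861727))
to [-0.247 -0.424  0.25   0.   ] world [ 0.45 -0.3   0.25] shift [ 0.3426 -0.2065  0.0423] turn [ 0.     -0.      0.0239]
to [-0.18 -0.11  0.2   0.  ] world [0.47  0.021 0.2  ] shift [ 0.4555 -0.5076  0.0922] turn [ 0.     -0.      0.0239]
to [-0.18  -0.11   0.078  0.   ] world [0.47  0.021 0.078] shift [ 0.4555 -0.5076  0.2142] turn [ 0.     -0.      0.0239]
```

Call:
drive_tool(
  plan=[
    {"x": 0.343,"y": -0.2065,"z": 0.042,"rz": 0.0239,"fingers": 0.6},
    {"x": 0.343,"y": -0.2065,"z": 0.042,"rz": 0.0239,"fingers": 0.6},
    {"x": 0.343,"y": -0.2065,"z": 0.042,"rz": 0.0239,"fingers": 0.6},
    {"x": 0.343,"y": -0.2065,"z": 0.042,"rz": 0.0239,"fingers": 0.6},
    {"x": 0.343,"y": -0.2065,"z": 0.042,"rz": 0.0239,"fingers": 0.6},
    {"x": 0.343,"y": -0.2065,"z": 0.042,"rz": 0.0239,"fingers": 0.6},
    {"x": 0.4555,"y": -0.5076,"z": 0.092,"rz": 0.0239,"fingers": 0.6},
    {"x": 0.4555,"y": -0.5076,"z": 0.092,"rz": 0.0239,"fingers": 0.6},
    {"x": 0.4555,"y": -0.5076,"z": 0.092,"rz": 0.0239,"fingers": 0.6},
    {"x": 0.4555,"y": -0.5076,"z": 0.092,"rz": 0.0239,"fingers": 0.6},
    {"x": 0.4555,"y": -0.5076,"z": 0.092,"rz": 0.0239,"fingers": 0.6},
    {"x": 0.4555,"y": -0.5076,"z": 0.092,"rz": 0.0239,"fingers": 0.6},
  ],
)

```text
validation failed for argument at $.pl...
```

Run:
```python
from g import *
where()
rel(-.18,-.1095,.078,0.)
```

```text
t 1.0 tcp guide [-0.5543 -0.6795] z 0.2923 yaw rel 0.1503 F [0.2 0.4 0.9] w 0.08683135986084667 q [ 1.25  0.33 -0.06  1.46  0.02  1.35 -0.09]
to [-0.18  -0.11   0.078  0.   ] world [0.47  0.021 0.078] shift [ 0.4555 -0.5076  0.2142] turn [ 0.     -0.      0.0239]
```

Call:
drive_tool(
  plan=[
    {"rx": 0,"ry": 0,"rz": 0.0239,"x": 0.343,"y": -0.2065,"z": 0.042,"fingers": 0.6},
    {"rx": 0,"ry": 0,"rz": 0.0239,"x": 0.343,"y": -0.2065,"z": 0.042,"fingers": 0.6},
    {"rx": 0,"ry": 0,"rz": 0.0239,"x": 0.343,"y": -0.2065,"z": 0.042,"fingers": 0.6},
    {"rx": 0,"ry": 0,"rz": 0.0239,"x": 0.343,"y": -0.2065,"z": 0.042,"fingers": 0.6},
  ],
)

```text
time: 1.5
ee_pos: [0.3501, -0.4111, 0.2663]
eef_rot: [0.997, 0.073, 0.0, 0.0]
ft_force: [0.5, 0.0, -0.0]
width: 0.056
```

Run:
```python
from g import *
where()
rel(*w2g([.45,-.3]),.25,0.)
rel(-.18,-.1095,.2,0.)
```

```text
t 1.5 tcp guide [-0.3616 -0.5194] z 0.2663 yaw rel 0.0001 F [ 0.5  0.  -0. ] w 0.055951482401350436 q [ 0.96  0.17 -0.2   1.72  0.04  1.26 -0.67]
to [-0.247 -0.424  0.25   0.   ] world [ 0.45 -0.3   0.25] shift [ 0.115  -0.0953  0.0162] turn [ 0.0001 -0.0001  0.    ]
to [-0.18 -0.11  0.2   0.  ] world [0.47  0.021 0.2  ] shift [ 0.1816 -0.4099  0.066 ] turn [ 0.0001 -0.0001  0.    ]
```

Call:
drive_tool(
  plan=[
    {"rx": 0,"ry": 0,"rz": 0,"x": 0.115,"y": -0.095,"z": 0.016,"fingers": 0.6},
    {"rx": 0,"ry": 0,"rz": 0,"x": 0.115,"y": -0.095,"z": 0.016,"fingers": 0.6},
    {"rx": 0,"ry": 0,"rz": 0,"x": 0.115,"y": -0.095,"z": 0.016,"fingers": 0.6},
    {"rx": 0,"ry": 0,"rz": 0,"x": 0.182,"y": -0.41,"z": 0.066,"fingers": 0.6},
    {"rx": 0,"ry": 0,"rz": 0,"x": 0.182,"y": -0.41,"z": 0.066,"fingers": 0.6},
    {"rx": 0,"ry": 0,"rz": 0,"x": 0.182,"y": -0.41,"z": 0.066,"fingers": 0.6},
    {"rx": 0,"ry": 0,"rz": 0,"x": 0.182,"y": -0.41,"z": 0.066,"fingers": 0.6},
    {"rx": 0,"ry": 0,"rz": 0,"x": 0.182,"y": -0.41,"z": 0.066,"fingers": 0.6},
    {"rx": 0,"ry": 0,"rz": 0,"x": 0.182,"y": -0.41,"z": 0.066,"fingers": 0.6},
    {"rx": 0,"ry": 0,"rz": 0,"x": 0.182,"y": -0.41,"z": 0.066,"fingers": 0.6},
  ],
)

```text
time: 2.75
ee_pos: [0.4692, 0.0197, 0.2002]
eef_rot: [0.997, 0.074, -0.0, 0.0]
ft_force: [-0.2, -0.3, -0.1]
width: 0.0524
```

Run:
```python
from g import *
where()
rel(-.18,-.1095,.078,0.)
c=shot('wrist','wr1'); shot('top','top2')
where()
P=cloud(c);X,Y,Z=P[...,0],P[...,1],P[...,2]
print('wrist desk',np.nanmedian(Z))
m=(Z>.013)&(Z<.026)&(X>.45)&(X<.6)&(Y>-.05)&(Y<.1)
print(cv2.minAreaRect(P[m][:,:2].astype(np.float32)))
```

```text
t 2.75 tcp guide [-0.1809 -0.1106] z 0.2002 yaw rel 0.0017 F [-0.2 -0.3 -0.1] w 0.05235209965897607 q [ 0.43  0.11 -0.59  1.95  0.07  1.1  -1.61]
to [-0.18  -0.11   0.078  0.   ] world [0.47  0.021 0.078] shift [ 0.0009 -0.0011  0.1222] turn [0.     0.     0.0003]
t 2.85 tcp guide [-0.1811 -0.1125] z 0.2003 yaw rel -0.0019 F [-0.3 -0.4  0.6] w 0.05209549777822162 q [ 0.43  0.11 -0.59  1.95  0.07  1.1  -1.61]
wrist desk 0.001756631546946441
((0.5147342085838318, 0.023011043667793274), (0.14571842551231384, 0.12939578294754028), 89.99898529052734)
```

View pics/wr1.png

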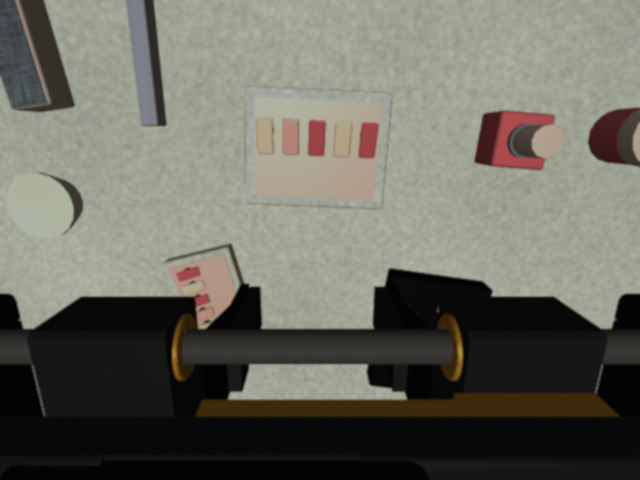

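View pics/top2.png

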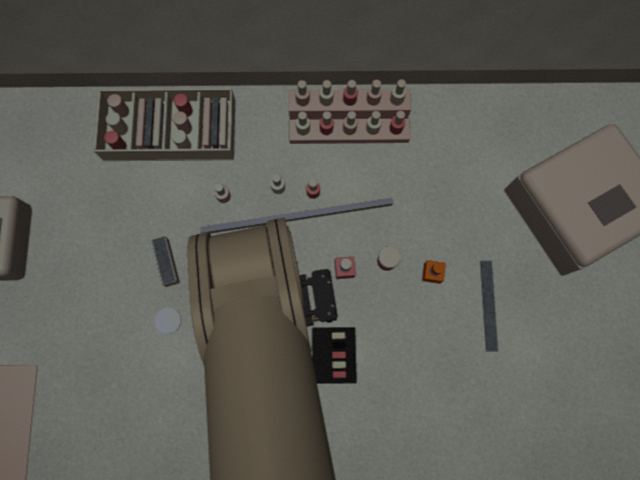

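The wrist view shows the big white board at pixels (247–390, 90–207), the pink bottle on the right at (515,140), and the fingers above free desk behind the board. I can descend and push.

Call:
drive_tool(
  plan=[
    {"rx": 0,"ry": 0,"rz": 0,"x": 0,"y": -0.001,"z": 0.06,"fingers": 0.6},
    {"rx": 0,"ry": 0,"rz": 0,"x": 0,"y": -0.001,"z": 0.1,"fingers": 0.6},
    {"rx": 0,"ry": 0,"rz": 0,"x": 0,"y": -0.001,"z": 0.122,"fingers": 0.6},
    {"rx": 0,"ry": 0,"rz": 0,"x": 0,"y": -0.001,"z": 0.122,"fingers": 0.6},
  ],
)

```text
time: 3.35
ee_pos: [0.4682, 0.0187, 0.077]
eef_rot: [0.997, 0.072, -0.002, 0.0]
ft_force: [1.4, -0.3, 1.3]
width: 0.052
```

Run:
```python
from g import *
where()
rel(-.0895,-.1095,.078,0.)
```

```text
t 3.35 tcp guide [-0.1821 -0.1114] z 0.077 yaw rel -0.0024 F [ 1.4 -0.3  1.3] w 0.052031097668564286 q [ 0.38  0.3  -0.56  2.05  0.21  0.85 -1.73]
to [-0.09  -0.11   0.078  0.   ] world [0.559 0.034 0.078] shift [ 0.0926 -0.0021 -0.0013] turn [-0.      0.0005 -0.0004]
```

Call:
drive_tool(
  plan=[
    {"rx": 0,"ry": 0,"rz": 0,"x": 0.008,"y": -0.001,"z": 0,"fingers": 0.6},
    {"rx": 0,"ry": 0,"rz": 0,"x": 0.015,"y": -0.001,"z": 0,"fingers": 0.6},
    {"rx": 0,"ry": 0,"rz": 0,"x": 0.022,"y": -0.001,"z": 0,"fingers": 0.6},
    {"rx": 0,"ry": 0,"rz": 0,"x": 0.029,"y": -0.001,"z": 0,"fingers": 0.6},
    {"rx": 0,"ry": 0,"rz": 0,"x": 0.036,"y": -0.001,"z": 0,"fingers": 0.6},
    {"rx": 0,"ry": 0,"rz": 0,"x": 0.043,"y": -0.001,"z": 0,"fingers": 0.6},
    {"rx": 0,"ry": 0,"rz": 0,"x": 0.05,"y": -0.001,"z": 0,"fingers": 0.6},
    {"rx": 0,"ry": 0,"rz": 0,"x": 0.057,"y": -0.001,"z": 0,"fingers": 0.6},
    {"rx": 0,"ry": 0,"rz": 0,"x": 0.064,"y": -0.001,"z": 0,"fingers": 0.6},
    {"rx": 0,"ry": 0,"rz": 0,"x": 0.071,"y": -0.001,"z": 0,"fingers": 0.6},
    {"rx": 0,"ry": 0,"rz": 0,"x": 0.078,"y": -0.001,"z": 0,"fingers": 0.6},
    {"rx": 0,"ry": 0,"rz": 0,"x": 0.082,"y": -0.001,"z": 0,"fingers": 0.6},
  ],
)

```text
time: 4.85
ee_pos: [0.5504, 0.0335, 0.0781]
eef_rot: [0.997, 0.073, 0.0, -0.0]
ft_force: [-3.4, -0.2, 1.0]
width: 0.0521
```

Run:
```python
from g import *
where()
shot('wrist','wr2');shot('side','side2')
```

```text
t 4.85 tcp guide [-0.0985 -0.1088] z 0.0781 yaw rel 0.0001 F [-3.4 -0.2  1. ] w 0.05208070903907652 q [ 0.3   0.45 -0.53  1.84  0.28  0.92 -1.78]
```

View pics/wr2.png

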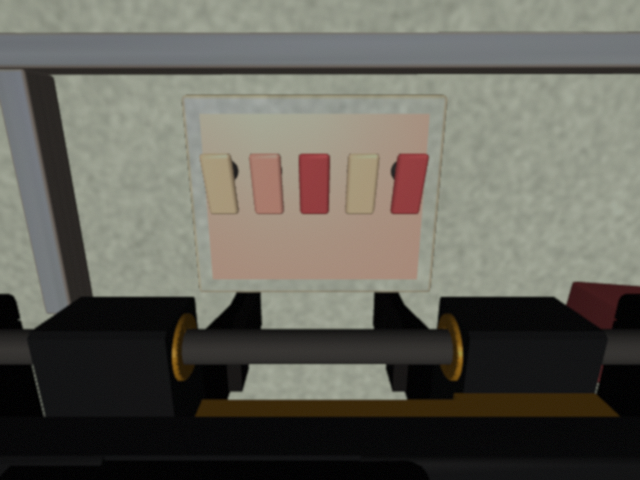

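View pics/side2.png

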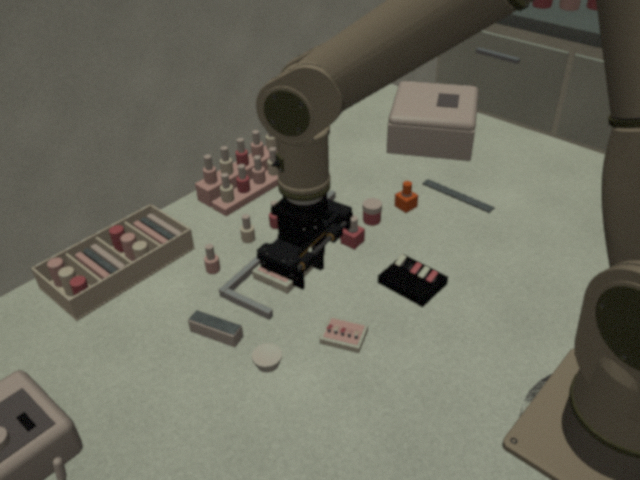

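Both fingers hold the board square in the wrist view. Its far edge is at row 95 and the ledge foot at row 72, which leaves about 9 mm. I'll push the rest slowly.

Call:
drive_tool(
  plan=[
    {"rx": 0,"ry": 0,"rz": 0,"x": 0.004,"y": 0,"z": 0,"fingers": 0.6},
    {"rx": 0,"ry": 0,"rz": 0,"x": 0.007,"y": 0,"z": 0,"fingers": 0.6},
    {"rx": 0,"ry": 0,"rz": 0,"x": 0.008,"y": 0,"z": 0,"fingers": 0.6},
    {"rx": 0,"ry": 0,"rz": 0,"x": 0.009,"y": 0,"z": 0,"fingers": 0.6},
  ],
)

```text
time: 5.45
ee_pos: [0.5588, 0.0347, 0.0781]
eef_rot: [0.997, 0.073, -0.0, 0.0]
ft_force: [-2.6, -0.2, 0.4]
width: 0.0521
```

Run:
```python
from g import *
where()
shot('wrist','wr3')
```

```text
t 5.45 tcp guide [-0.09   -0.1088] z 0.0781 yaw rel 0.0001 F [-2.6 -0.2  0.4] w 0.05211048498552143 q [ 0.3   0.47 -0.53  1.82  0.29  0.93 -1.78]
```

View pics/wr3.png

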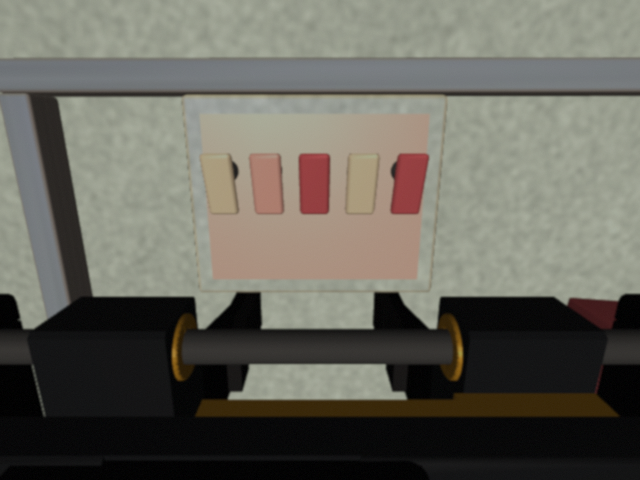

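The far edge is now at row 95 and the ledge at row 93, so it's almost touching. I'll press on gently.

Call:
drive_tool(
  plan=[
    {"rx": 0,"ry": 0,"rz": 0,"x": 0.0007,"y": 0,"z": 0,"fingers": 0.6},
    {"rx": 0,"ry": 0,"rz": 0,"x": 0.0014,"y": 0,"z": 0,"fingers": 0.6},
  ],
)

```text
time: 5.75
ee_pos: [0.5597, 0.0348, 0.0781]
eef_rot: [0.997, 0.073, -0.001, 0.0]
ft_force: [-8.4, -1.4, 4.8]
width: 0.0523
```

Call:
drive_tool(
  plan=[
    {"rx": 0,"ry": 0,"rz": 0,"x": 0.0005,"y": 0,"z": 0,"fingers": 0.6},
  ],
)

```text
time: 5.88
ee_pos: [0.5598, 0.0348, 0.0781]
eef_rot: [0.997, 0.073, -0.001, 0.0]
ft_force: [-9.4, -1.1, 8.2]
width: 0.0521
```

Contact force is up to about 9 N, so the far edge is flush. I'll back off, rise, turn a quarter turn and go to the right of the board.

Run:
```python
from g import *
where()
rel(-.11,-.109,.078,0.)
rel(-.11,-.109,.18,0.)
rel(-.04,-.190,.18,np.pi/2)
```

```text
t 5.88 tcp guide [-0.089  -0.1088] z 0.0781 yaw rel 0.0001 F [-9.4 -1.1  8.2] w 0.052133439587319357 q [ 0.29  0.47 -0.53  1.82  0.29  0.93 -1.78]
to [-0.11  -0.109  0.078  0.   ] world [0.539 0.032 0.078] shift [-0.021   0.0002  0.0001] turn [0.0001 0.0004 0.    ]
to [-0.11  -0.109  0.18   0.   ] world [0.539 0.032 0.18 ] shift [-0.0212  0.0002 -0.1019] turn [0.0001 0.0004 0.    ]
to [-0.04  -0.19   0.18   1.571] world [ 0.62  -0.038  0.18 ] shift [ 0.0488  0.0812 -0.102 ] turn [-0.0003  0.0004 -0.25  ]
```

Call:
drive_tool(
  plan=[
    {"rx": 0,"ry": 0,"rz": 0,"x": -0.02,"y": 0,"z": 0,"fingers": 0.6},
    {"rx": 0,"ry": 0,"rz": 0,"x": -0.021,"y": 0,"z": -0.05,"fingers": 0.6},
    {"rx": 0,"ry": 0,"rz": 0,"x": -0.021,"y": 0,"z": -0.102,"fingers": 0.6},
    {"rx": 0,"ry": 0,"rz": -0.25,"x": 0.049,"y": 0.081,"z": -0.102,"fingers": 0.3},
    {"rx": 0,"ry": 0,"rz": -0.25,"x": 0.049,"y": 0.081,"z": -0.102,"fingers": 0.3},
    {"rx": 0,"ry": 0,"rz": -0.25,"x": 0.049,"y": 0.081,"z": -0.102,"fingers": 0.3},
    {"rx": 0,"ry": 0,"rz": -0.25,"x": 0.049,"y": 0.081,"z": -0.102,"fingers": 0.3},
    {"rx": 0,"ry": 0,"rz": -0.25,"x": 0.049,"y": 0.081,"z": -0.102,"fingers": 0.3},
    {"rx": 0,"ry": 0,"rz": -0.25,"x": 0.049,"y": 0.081,"z": -0.102,"fingers": 0.3},
    {"rx": 0,"ry": 0,"rz": -0.25,"x": 0.049,"y": 0.081,"z": -0.102,"fingers": 0.3},
    {"rx": 0,"ry": 0,"rz": -0.25,"x": 0.049,"y": 0.081,"z": -0.102,"fingers": 0.3},
    {"rx": 0,"ry": 0,"rz": -0.25,"x": 0.049,"y": 0.081,"z": -0.102,"fingers": 0.3},
  ],
)

```text
time: 7.38
ee_pos: [0.6215, -0.0381, 0.1803]
eef_rot: [0.652, 0.758, 0.0, 0.0]
ft_force: [0.1, 0.0, -0.2]
width: 0.0259
```

Run:
```python
from g import *
where()
rel(-.04,-.185,.18,np.pi/2)
rel(-.04,-.185,.078,np.pi/2)
c=shot('wrist','wr4')
```

```text
t 7.38 tcp guide [-0.0386 -0.19  ] z 0.1803 yaw rel 1.5747 F [ 0.1  0.  -0.2] w 0.02589401278219841 q [ 0.58  0.53 -0.79  1.57  0.4   1.21 -0.13]
to [-0.04  -0.185  0.18   1.571] world [ 0.619 -0.033  0.18 ] shift [ 0.005  -0.0013  0.0003] turn [ 0.0002 -0.      0.0006]
to [-0.04  -0.185  0.078  1.571] world [ 0.619 -0.033  0.078] shift [ 0.005  -0.0015  0.1023] turn [ 0.0002 -0.      0.0006]
```

View pics/wr4.png

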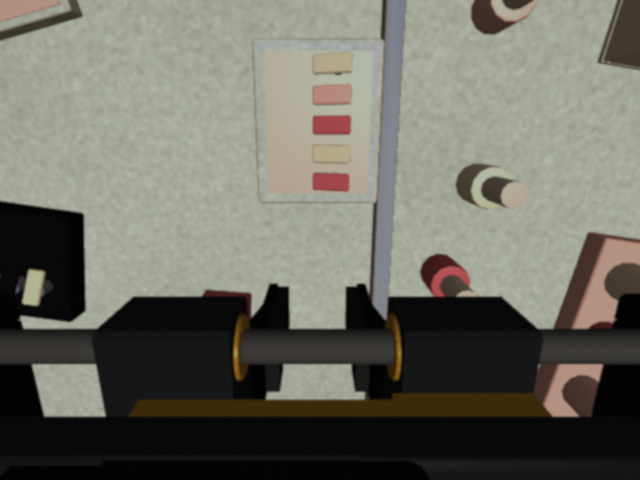

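Run:
```python
from g import *
c=dict(np.load('pics/top1.npz'));P=cloud(c).reshape(-1,3)
d=P[:,:2]-C; gx=d@ex; gy=d@ey
m=(gx>.015)&(gx<.2)&(gy>-.35)&(gy<.05)&(P[:,2]>.062)
print(m.sum(), gx[m].min() if m.any() else None, P[m][:,2].max() if m.any() else None)
rel(-.042,-.185,.078,np.pi/2)
```

```text
343 0.14931154937407004 0.08594048111892405
to [-0.042 -0.185  0.078  1.571] world [ 0.617 -0.034  0.078] shift [ 0.0051 -0.0034  0.1023] turn [ 0.0002 -0.      0.0009]
```

Call:
drive_tool(
  plan=[
    {"rx": 0,"ry": 0,"rz": 0,"x": 0.004,"y": -0.003,"z": 0.05,"fingers": 0.3},
    {"rx": 0,"ry": 0,"rz": 0,"x": 0.005,"y": -0.003,"z": 0.09,"fingers": 0.3},
    {"rx": 0,"ry": 0,"rz": 0,"x": 0.005,"y": -0.003,"z": 0.102,"fingers": 0.3},
    {"rx": 0,"ry": 0,"rz": 0,"x": 0.005,"y": -0.003,"z": 0.102,"fingers": 0.3},
  ],
)

```text
time: 7.92
ee_pos: [0.6177, -0.0334, 0.0785]
eef_rot: [0.654, 0.757, 0.0, -0.0]
ft_force: [0.1, 1.1, 0.1]
width: 0.0261
```

Run:
```python
from g import *
where()
rel(-.042,-.1095,.078,np.pi/2)
c=shot('wrist','wr5')
```

```text
t 7.92 tcp guide [-0.0417 -0.1848] z 0.0785 yaw rel 1.5704 F [0.1 1.1 0.1] w 0.02607969420716396 q [ 0.54  0.64 -0.73  1.65  0.48  1.04 -0.2 ]
to [-0.042 -0.11   0.078  1.571] world [0.606 0.041 0.078] shift [ 0.0753 -0.0003  0.0005] turn [ 0.     -0.     -0.0001]
```

View pics/wr5.png

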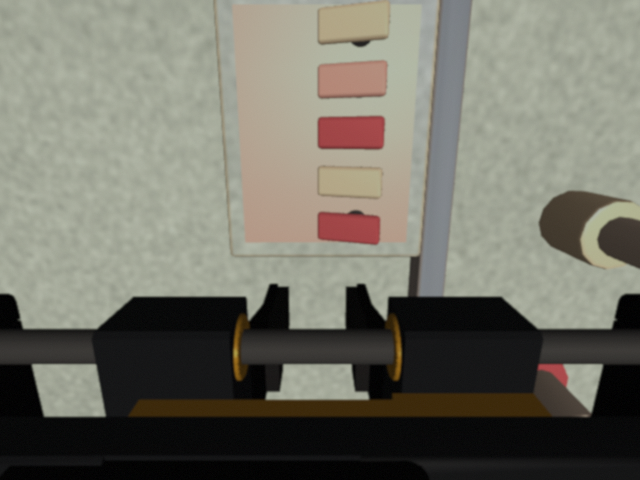

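The fingers stand in free desk to the right of the board's edge (row 255), and the far edge lies along the ledge. I'll push left.

Call:
drive_tool(
  plan=[
    {"rx": 0,"ry": 0,"rz": 0,"x": 0.007,"y": 0,"z": 0,"fingers": 0.3},
    {"rx": 0,"ry": 0,"rz": 0,"x": 0.013,"y": 0,"z": 0,"fingers": 0.3},
    {"rx": 0,"ry": 0,"rz": 0,"x": 0.019,"y": 0,"z": 0,"fingers": 0.3},
    {"rx": 0,"ry": 0,"rz": 0,"x": 0.025,"y": 0,"z": 0,"fingers": 0.3},
    {"rx": 0,"ry": 0,"rz": 0,"x": 0.031,"y": 0,"z": 0,"fingers": 0.3},
    {"rx": 0,"ry": 0,"rz": 0,"x": 0.037,"y": 0,"z": 0,"fingers": 0.3},
    {"rx": 0,"ry": 0,"rz": 0,"x": 0.043,"y": 0,"z": 0,"fingers": 0.3},
    {"rx": 0,"ry": 0,"rz": 0,"x": 0.049,"y": 0,"z": 0,"fingers": 0.3},
    {"rx": 0,"ry": 0,"rz": 0,"x": 0.055,"y": 0,"z": 0,"fingers": 0.3},
    {"rx": 0,"ry": 0,"rz": 0,"x": 0.06,"y": 0,"z": 0,"fingers": 0.3},
    {"rx": 0,"ry": 0,"rz": 0,"x": 0.065,"y": 0,"z": 0,"fingers": 0.3},
    {"rx": 0,"ry": 0,"rz": 0,"x": 0.069,"y": 0,"z": 0,"fingers": 0.3},
  ],
)

```text
time: 9.48
ee_pos: [0.6072, 0.0351, 0.0781]
eef_rot: [0.653, 0.757, -0.0, -0.0]
ft_force: [-0.0, -3.3, 1.7]
width: 0.0263
```

Run:
```python
from g import *
where()
c=shot('wrist','wr6');c=shot('side','side6')
```

```text
t 9.47 tcp guide [-0.0421 -0.1155] z 0.0781 yaw rel 1.5711 F [-0.  -3.3  1.7] w 0.02629470885236004 q [ 0.44  0.62 -0.75  1.68  0.48  1.03 -0.32]
```

View pics/wr6.png

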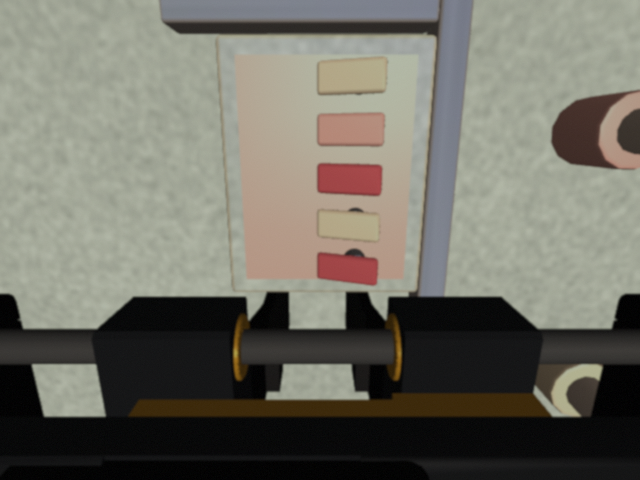

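View pics/side6.png

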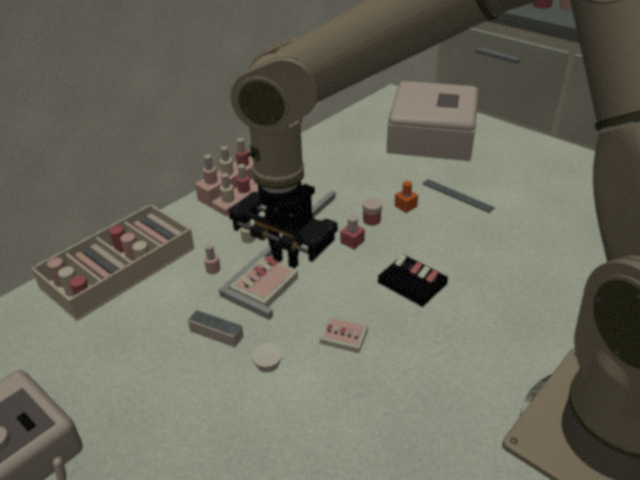

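The left edge (row 36) is a few mm from the short ledge (row 25–30). I'll close up gently.

Call:
drive_tool(
  plan=[
    {"rx": 0,"ry": 0,"rz": 0,"x": 0.002,"y": 0,"z": 0,"fingers": 0.3},
    {"rx": 0,"ry": 0,"rz": 0,"x": 0.003,"y": 0,"z": 0,"fingers": 0.3},
    {"rx": 0,"ry": 0,"rz": 0,"x": 0.004,"y": 0,"z": 0,"fingers": 0.3},
  ],
)

```text
time: 9.95
ee_pos: [0.6066, 0.0387, 0.078]
eef_rot: [0.653, 0.757, -0.0, -0.0]
ft_force: [0.8, -1.5, -0.5]
width: 0.026
```

Call:
drive_tool(
  plan=[
    {"rx": 0,"ry": 0,"rz": 0,"x": 0.001,"y": 0,"z": 0,"fingers": 0.3},
    {"rx": 0,"ry": 0,"rz": 0,"x": 0.0015,"y": 0,"z": 0,"fingers": 0.3},
  ],
)

```text
time: 10.2
ee_pos: [0.6066, 0.0393, 0.0781]
eef_rot: [0.654, 0.757, -0.0, 0.0]
ft_force: [1.3, -5.8, 0.3]
width: 0.0264
```

Call:
drive_tool(
  plan=[
    {"rx": 0,"ry": 0,"rz": 0,"x": 0.0007,"y": 0,"z": 0,"fingers": 0.3},
    {"rx": 0,"ry": 0,"rz": 0,"x": 0.001,"y": 0,"z": 0,"fingers": 0.3},
  ],
)

```text
time: 10.45
ee_pos: [0.6066, 0.0394, 0.0781]
eef_rot: [0.654, 0.757, -0.001, 0.001]
ft_force: [1.0, -8.1, 0.3]
width: 0.0261
```

Run:
```python
from g import *
where()
c=shot('wrist','wr7')
rel(-.042,-.125,.078,np.pi/2)
rel(-.042,-.135,.18,np.pi/2)
rel(-.155,-.2461,.18,0)
```

```text
t 10.45 tcp guide [-0.0421 -0.1112] z 0.0781 yaw rel 1.5695 F [ 1.  -8.1  0.3] w 0.026060704978812153 q [ 0.44  0.62 -0.75  1.68  0.49  1.03 -0.33]
to [-0.042 -0.125  0.078  1.571] world [0.609 0.026 0.078] shift [-0.0138  0.0001  0.0001] turn [-0.      0.0004 -0.0002]
to [-0.042 -0.135  0.18   1.571] world [0.61  0.016 0.18 ] shift [-2.400e-02  1.000e-04 -1.019e-01] turn [-0.      0.0004 -0.0002]
to [-0.155 -0.246  0.18   0.   ] world [ 0.515 -0.111  0.18 ] shift [-0.1353 -0.1128 -0.1016] turn [0.0003 0.0003 0.2498]
```

View pics/wr7.png

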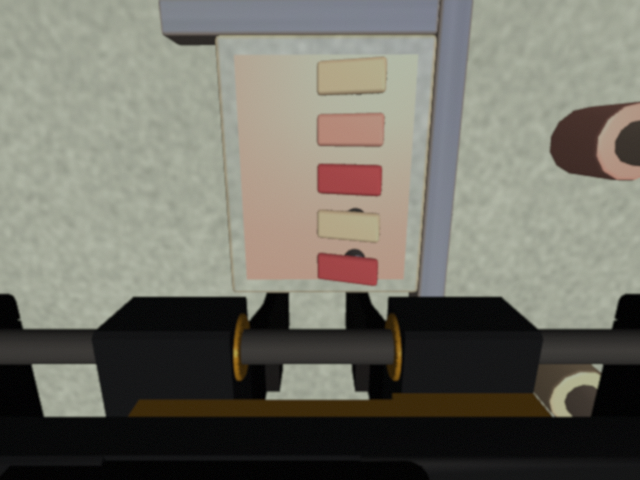

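The board is seated against both ledges (left edge and short ledge meet at row 36). I'll retreat, rise, turn back and go behind the bottle.

Call:
drive_tool(
  plan=[
    {"rx": 0,"ry": 0,"rz": 0,"x": -0.014,"y": 0,"z": 0,"fingers": 0.3},
    {"rx": 0,"ry": 0,"rz": 0,"x": -0.024,"y": 0,"z": -0.05,"fingers": 0.1},
    {"rx": 0,"ry": 0,"rz": 0,"x": -0.024,"y": 0,"z": -0.102,"fingers": 0.1},
    {"rx": 0,"ry": 0,"rz": 0.25,"x": -0.135,"y": -0.113,"z": -0.102,"fingers": 0.1},
    {"rx": 0,"ry": 0,"rz": 0.25,"x": -0.135,"y": -0.113,"z": -0.102,"fingers": 0.1},
    {"rx": 0,"ry": 0,"rz": 0.25,"x": -0.135,"y": -0.113,"z": -0.102,"fingers": 0.1},
    {"rx": 0,"ry": 0,"rz": 0.25,"x": -0.135,"y": -0.113,"z": -0.102,"fingers": 0.1},
    {"rx": 0,"ry": 0,"rz": 0.25,"x": -0.135,"y": -0.113,"z": -0.102,"fingers": 0.1},
    {"rx": 0,"ry": 0,"rz": 0.25,"x": -0.135,"y": -0.113,"z": -0.102,"fingers": 0.1},
    {"rx": 0,"ry": 0,"rz": 0.25,"x": -0.135,"y": -0.113,"z": -0.102,"fingers": 0.1},
    {"rx": 0,"ry": 0,"rz": 0.25,"x": -0.135,"y": -0.113,"z": -0.102,"fingers": 0.1},
    {"rx": 0,"ry": 0,"rz": 0.25,"x": -0.135,"y": -0.113,"z": -0.102,"fingers": 0.1},
  ],
)

```text
time: 12.0
ee_pos: [0.5143, -0.1086, 0.1802]
eef_rot: [0.997, 0.071, 0.0, -0.0]
ft_force: [0.1, -0.3, -0.3]
width: 0.0087
```

Run:
```python
from g import *
where()
c=shot('wrist','wr8')
P=cloud(c)
for l in ('bottle','jar'):
    for f in nets.find_in(l,'wrist'): print(l,np.round(w2g(f['centre']),4),f['confidence'])
d=P[...,:2]-C; gx=d@ex; gy=d@ey;Z=P[...,2]
m=(abs(gx+.1087)<.035)&(abs(gy+.246)<.04)&(Z>.025)&(Z<.04)
print(gx[m].min(),gx[m].max(),gy[m].min(),gy[m].max())
rel(-.156,-.246,.078,0)
rel(-.054,-.246,.078,0)
```

```text
t 12.0 tcp guide [-0.155  -0.2441] z 0.1802 yaw rel -0.0034 F [ 0.1 -0.3 -0.3] w 0.008724731950709056 q [ 0.64  0.26 -0.59  1.83  0.16  1.09 -1.43]
bottle [-0.1056 -0.2456] 0.74
-0.1264182761205299 -0.08845040412851596 -0.26549663924349076 -0.22793423860484283
to [-0.156 -0.246  0.078  0.   ] world [ 0.514 -0.111  0.078] shift [-0.001   0.0019  0.1022] turn [-0.0001 -0.      0.0003]
to [-0.054 -0.246  0.078  0.   ] world [ 0.614 -0.096  0.078] shift [0.101  0.002  0.1022] turn [-0.0001 -0.      0.0003]
```

View pics/wr8.png

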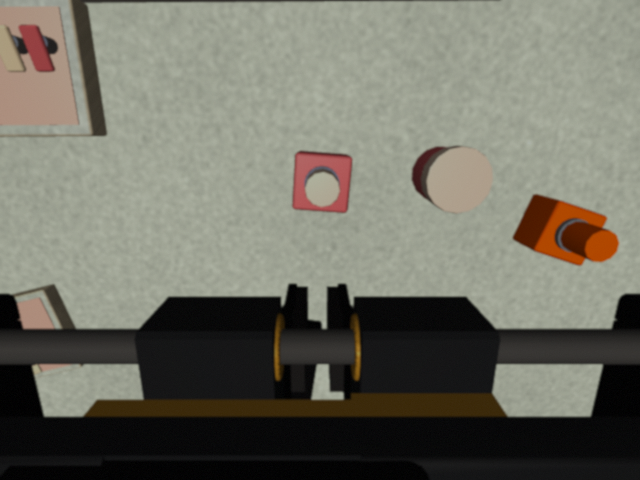

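The pink bottle (322,182) is centred ahead of the fingers, and the jar (458,180) is clear on the right. I'll descend and push.

Call:
drive_tool(
  plan=[
    {"rx": 0,"ry": 0,"rz": 0,"x": -0.001,"y": 0.002,"z": 0.05,"fingers": 0.1},
    {"rx": 0,"ry": 0,"rz": 0,"x": -0.001,"y": 0.002,"z": 0.09,"fingers": 0.1},
    {"rx": 0,"ry": 0,"rz": 0,"x": -0.001,"y": 0.002,"z": 0.102,"fingers": 0.1},
    {"rx": 0,"ry": 0,"rz": 0,"x": 0.004,"y": 0.002,"z": 0.102,"fingers": 0.1},
    {"rx": 0,"ry": 0,"rz": 0,"x": 0.01,"y": 0.002,"z": 0.102,"fingers": 0.1},
    {"rx": 0,"ry": 0,"rz": 0,"x": 0.015,"y": 0.002,"z": 0.102,"fingers": 0.1},
    {"rx": 0,"ry": 0,"rz": 0,"x": 0.02,"y": 0.002,"z": 0.102,"fingers": 0.1},
    {"rx": 0,"ry": 0,"rz": 0,"x": 0.025,"y": 0.002,"z": 0.102,"fingers": 0.1},
    {"rx": 0,"ry": 0,"rz": 0,"x": 0.03,"y": 0.002,"z": 0.102,"fingers": 0.1},
    {"rx": 0,"ry": 0,"rz": 0,"x": 0.035,"y": 0.002,"z": 0.102,"fingers": 0.1},
  ],
)

```text
time: 13.4
ee_pos: [0.5495, -0.1057, 0.0781]
eef_rot: [0.997, 0.073, -0.0, 0.0]
ft_force: [-0.9, -0.2, 1.2]
width: 0.0087
```

Run:
```python
from g import *
where()
c=shot('wrist','wr9')
rel(-.054,-.246,.078,0)
```

```text
t 13.4 tcp guide [-0.1198 -0.2463] z 0.0781 yaw rel 0.0001 F [-0.9 -0.2  1.2] w 0.008725834462377466 q [ 0.56  0.47 -0.54  1.82  0.29  0.93 -1.53]
to [-0.054 -0.246  0.078  0.   ] world [ 0.614 -0.096  0.078] shift [ 0.0652 -0.0002  0.0002] turn [-0.     -0.0001  0.0001]
```

View pics/wr9.png

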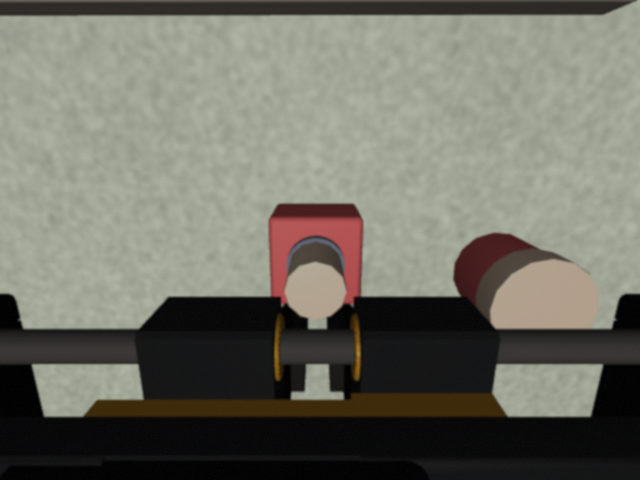

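The bottle is square against both fingers and upright, and the jar hasn't been touched. I'll push on.

Call:
drive_tool(
  plan=[
    {"rx": 0,"ry": 0,"rz": 0,"x": 0.006,"y": 0,"z": 0,"fingers": 0.1},
    {"rx": 0,"ry": 0,"rz": 0,"x": 0.012,"y": 0,"z": 0,"fingers": 0.1},
    {"rx": 0,"ry": 0,"rz": 0,"x": 0.018,"y": 0,"z": 0,"fingers": 0.1},
    {"rx": 0,"ry": 0,"rz": 0,"x": 0.024,"y": 0,"z": 0,"fingers": 0.1},
    {"rx": 0,"ry": 0,"rz": 0,"x": 0.03,"y": 0,"z": 0,"fingers": 0.1},
    {"rx": 0,"ry": 0,"rz": 0,"x": 0.036,"y": 0,"z": 0,"fingers": 0.1},
    {"rx": 0,"ry": 0,"rz": 0,"x": 0.042,"y": 0,"z": 0,"fingers": 0.1},
    {"rx": 0,"ry": 0,"rz": 0,"x": 0.048,"y": 0,"z": 0,"fingers": 0.1},
    {"rx": 0,"ry": 0,"rz": 0,"x": 0.054,"y": 0,"z": 0,"fingers": 0.1},
    {"rx": 0,"ry": 0,"rz": 0,"x": 0.06,"y": 0,"z": 0,"fingers": 0.1},
    {"rx": 0,"ry": 0,"rz": 0,"x": 0.066,"y": 0,"z": 0,"fingers": 0.1},
  ],
)

```text
time: 14.82
ee_pos: [0.6149, -0.096, 0.0782]
eef_rot: [0.997, 0.073, 0.0, 0.0]
ft_force: [-0.3, 0.1, 0.5]
width: 0.0087
```

Call:
drive_tool(
  plan=[
    {"rx": 0,"ry": 0,"rz": 0,"x": 0.002,"y": 0,"z": 0,"fingers": 0.1},
    {"rx": 0,"ry": 0,"rz": 0,"x": 0.004,"y": 0,"z": 0,"fingers": 0.1},
    {"rx": 0,"ry": 0,"rz": 0,"x": 0.006,"y": 0,"z": 0,"fingers": 0.1},
    {"rx": 0,"ry": 0,"rz": 0,"x": 0.007,"y": 0,"z": 0,"fingers": 0.1},
  ],
)

```text
time: 15.32
ee_pos: [0.6215, -0.0951, 0.0782]
eef_rot: [0.997, 0.073, 0.0, 0.0]
ft_force: [-1.0, -0.3, -0.6]
width: 0.0084
```

Run:
```python
from g import *
where()
c=shot('wrist','wr10');shot('side','side10')
```

```text
t 15.32 tcp guide [-0.047  -0.2464] z 0.0782 yaw rel 0.0001 F [-1.  -0.3 -0.6] w 0.008444721911621838 q [ 0.47  0.59 -0.51  1.63  0.33  1.   -1.57]
```

View pics/wr10.png

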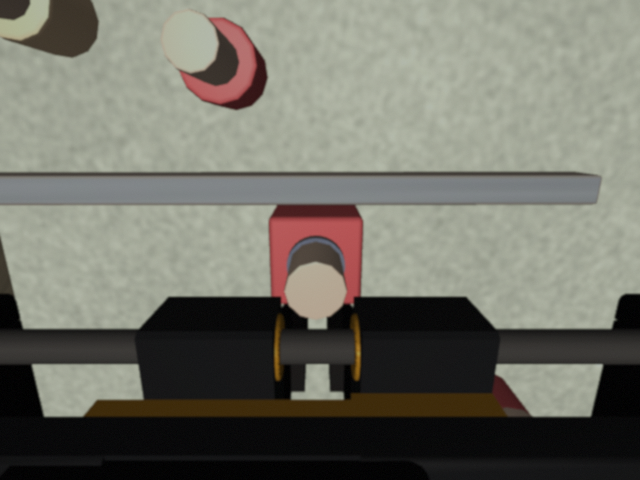

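Call:
drive_tool(
  plan=[
    {"rx": 0,"ry": 0,"rz": 0,"x": 0.0007,"y": 0,"z": 0,"fingers": 0.1},
    {"rx": 0,"ry": 0,"rz": 0,"x": 0.0014,"y": 0,"z": 0,"fingers": 0.1},
  ],
)

```text
time: 15.68
ee_pos: [0.6228, -0.0949, 0.0782]
eef_rot: [0.997, 0.073, -0.0, 0.0]
ft_force: [-1.7, -0.1, 1.0]
width: 0.0086
```

Call:
drive_tool(
  plan=[
    {"rx": 0,"ry": 0,"rz": 0,"x": 0.0007,"y": 0,"z": 0,"fingers": 0.1},
  ],
)

```text
time: 15.8
ee_pos: [0.6234, -0.0948, 0.0782]
eef_rot: [0.997, 0.073, -0.0, 0.0]
ft_force: [-3.8, -0.6, 3.4]
width: 0.0087
```

Contact with the ledge. I'll back off straight, rise and clear the view.

Call:
drive_tool(
  plan=[
    {"rx": 0,"ry": 0,"rz": 0,"x": 0.0004,"y": 0,"z": 0,"fingers": 0.1},
    {"rx": 0,"ry": 0,"rz": 0,"x": -0.008,"y": 0,"z": 0,"fingers": 0.1},
    {"rx": 0,"ry": 0,"rz": 0,"x": -0.03,"y": 0,"z": 0,"fingers": 0.1},
    {"rx": 0,"ry": 0,"rz": 0,"x": -0.035,"y": 0,"z": -0.06,"fingers": 0.1},
    {"rx": 0,"ry": 0,"rz": 0,"x": -0.035,"y": 0,"z": -0.12,"fingers": 0.1},
    {"rx": 0,"ry": 0,"rz": 0,"x": -0.1,"y": 0.2,"z": -0.17,"fingers": 0.1},
    {"rx": 0,"ry": 0,"rz": 0,"x": -0.1,"y": 0.2,"z": -0.17,"fingers": 0.1},
    {"rx": 0,"ry": 0,"rz": 0,"x": -0.1,"y": 0.2,"z": -0.17,"fingers": 0.1},
    {"rx": 0,"ry": 0,"rz": 0,"x": -0.1,"y": 0.3,"z": -0.17,"fingers": 0.1},
    {"rx": 0,"ry": 0,"rz": 0,"x": -0.1,"y": 0.3,"z": -0.17,"fingers": 0.1},
    {"rx": 0,"ry": 0,"rz": 0,"x": -0.1,"y": 0.3,"z": -0.17,"fingers": 0.1},
  ],
)

```text
time: 17.18
ee_pos: [0.5661, -0.4123, 0.2471]
eef_rot: [0.998, 0.069, -0.001, 0.001]
ft_force: [-0.5, 0.5, 0.0]
width: 0.0087
```

```bash
cat > chk.py <<'E'
from g import *
for n in ('top','side'):
    c=shot(n,n+'11'); P=cloud(c); d=P[...,:2]-C; gx=d@ex; gy=d@ey; Z=P[...,2]
    for nm,x0,x1,y0,y1,z0,z1 in (('board',-.1,-.0,-.115,-.0,.0185,.026),('bottle',-.06,.01,-.29,-.2,.025,.045),('cap',-.06,.01,-.29,-.2,.05,.07)):
        m=(gx>x0)&(gx<x1)&(gy>y0)&(gy<y1)&(Z>z0)&(Z<z1)
        if m.sum()<5: print(n,nm,'none'); continue
        q=np.stack([gx[m],gy[m]],1).astype(np.float32); r_=cv2.minAreaRect(q)
        print(n,nm,m.sum(),np.round(r_[0],4),np.round(r_[1],4),round(r_[2],2),'gx',q[:,0].min(),q[:,0].max(),'z',np.median(Z[m]))
    for l in 'jar polish0 buffer dish file'.split():
        for f in nets.find_in(l,n):
            if f['confidence']>.5: print(n,l,np.round(f['centre'],3),round(f['confidence'],2))
where()
E
python3 chk.py
```

```text
top board 1464 [-0.0461 -0.0543] [0.1087 0.0918] 89.85 gx -0.09183305 -7.312584e-05 z 0.020544264697623993
top bottle 255 [-0.0173 -0.2456] [0.0361 0.0357] 0.62 gx -0.035222407 0.00095363404 z 0.03211695397507264
top cap 100 [-0.0172 -0.2456] [0.0188 0.0191] 38.35 gx -0.027441487 -0.007198571 z 0.059787499880058326
top jar [ 0.571 -0.185  0.04 ] 0.95
top polish0 [0.705 0.129 0.033] 0.82
top polish0 [0.722 0.024 0.033] 0.61
top buffer [0.576 0.234 0.028] 0.64
top dish [0.467 0.219 0.022] 0.76
top file [ 0.49  -0.372  0.005] 0.66
side board 1211 [-0.0404 -0.0499] [0.0997 0.0807] 89.98 gx -0.080777965 -6.9840215e-05 z 0.02101091641227848
side bottle 224 [-0.017  -0.2446] [0.0395 0.038 ] 88.33 gx -0.036149725 0.0022246768 z 0.031884440652349855
side cap 86 [-0.0171 -0.2433] [0.0187 0.0211] 73.04 gx -0.02712807 -0.0065470836 z 0.05923248552098809
side jar [ 0.57  -0.17   0.036] 0.66
side polish0 [ 0.71  -0.039  0.03 ] 0.83
side polish0 [0.701 0.13  0.03 ] 0.72
side polish0 [0.72  0.031 0.028] 0.59
side buffer [0.568 0.241 0.03 ] 0.88
side dish [0.466 0.224 0.02 ] 0.86
side file [ 0.484 -0.373  0.005] 0.63
t 17.77 tcp guide [-0.1448 -0.5461] z 0.2483 yaw rel 0.0006 F [-0.5  0.2  0.5] w 0.008455201197303188 q [ 0.84  0.56 -0.44  1.28  0.23  1.36 -1.01]
```

View pics/top11.png

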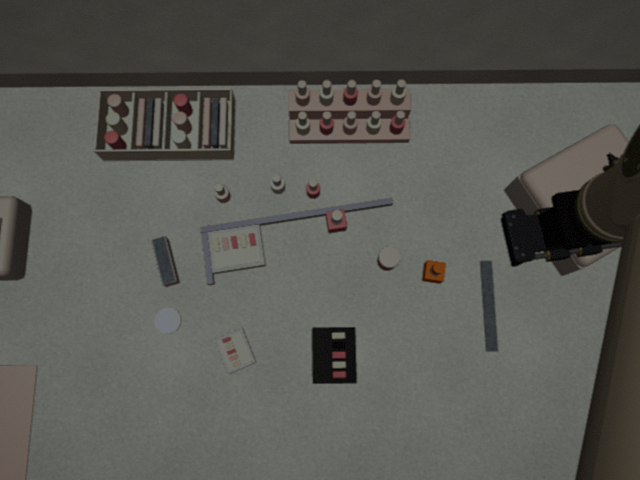

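View pics/side11.png

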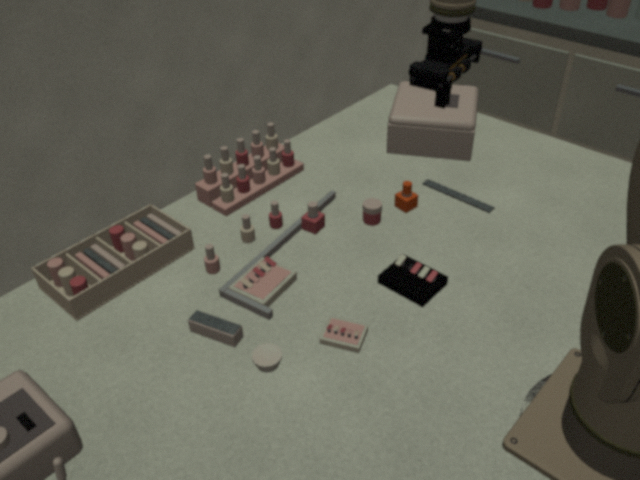

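Run:
```python
from g import *
for n in ('top','side'):
    c=dict(np.load(f'pics/{n}11.npz')); P=cloud(c); d=P[...,:2]-C; gx=d@ex; gy=d@ey; Z=P[...,2]
    m=(gx>-.1)&(gx<-.003)&(gy>-.115)&(gy<-.006)&(Z>.0175)&(Z<.026)
    x,y=gx[m],gy[m]
    a=(abs(y+.05)<.03); b=(abs(x+.04)<.025)
    # per-strip edges
    print(n,'near edge',[round(np.percentile(x[(y>t)&(y<t+.015)],1),4) for t in (-.09,-.06,-.03)],'right edge',[round(np.percentile(y[(x>t)&(x<t+.015)],1),4) for t in (-.07,-.045,-.02)])
c=dict(np.load('pics/top1.npz')); P=cloud(c);m=(P[...,0]>.5)&(P[...,1]<-.42)&(P[...,1]>-.65);print('case top z',np.nanmax(P[m][:,2]))
```

```text
top near edge [np.float64(-0.0789), np.float64(-0.0794), np.float64(-0.0792)] right edge [np.float64(-0.0986), np.float64(-0.0997), np.float64(-0.0986)]
side near edge [np.float64(-0.0792), np.float64(-0.0799), np.float64(-0.08)] right edge [np.float64(-0.098), np.float64(-0.0971), np.float64(-0.0932)]
case top z 0.10833695391414755
```

Both views put the board's near edge at −79 to −80 mm and parallel to the long ledge. The right edge is near −99 mm in the top view. The arm is clear of the case (tips at 0.178 m, case top at 0.108 m), so I'm handing in.

```bash
python3 -c "
from bench import workorder; print(workorder.close_job())"
```

```text
the job is handed in; nothing more can be done
None
```

I handed the job in at about 18 s of the 67 s allowed; no verdict came back. The white board is in the corner of the guide and the pink square bottle is against the long ledge. I pushed both with two fingertips; peak contact force was about 12 N at the ledges.

All values below are in the guide's frame.

| Thing | Measured at the end | Required |
|---|---|---|
| Board centre | x about −40 mm, y about −50 mm | x −45 to −36 mm, y −55 to −46 mm |
| Board angle | less than 0.01 rad off square | below 0.06 rad |
| Bottle centre | x about −17 mm, y about −245 mm | x −23 to −14 mm, y −360 to −110 mm |
| Bottle angle | 0.01 rad off (top view), 0.03 rad (side view) | below 0.1 rad |

- **Bottle:** it stands upright, with its cap top at 59–60 mm.
- **Other things:** the jar, the three round bottles, the buffer, the dish and the file were found within a few mm of their starting readings. One round bottle showed up only in the side view at the end.
- **Robot:** the arm and gripper are clear of everything.

Two readings disagreed:
- **Board size, top view:** the first fit there came out too large (109 × 92 mm), most likely because it picked up ledge points. Reading the edges strip by strip put the near edge at −79 mm and the right edge near −99 mm, which fits.
- **Board's right edge, side view:** it read a few mm short (−93 to −98 mm). I relied on the top view and the overall side fit for that edge.

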